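# Restock the coffee-corner jar carousel and hold the red jar at the front

## Task

Put the two spare jars from the counter into the two empty cups of the jar carousel, lowering each to the bottom of its cup before letting go, and leave the other jars in their cups. Turn the carousel until the jar with the red lid stands at the front, squarely behind the blue spoon rest, and finish while still holding: keep the gripper closed on the carousel's black centre handle so that it stays still for the person scooping. Leave the steel cup, the syrup bottle and the tea box alone.

Things in the scene. Friction and masses are not known exactly. Their poses are not given: they have to be found in the camera images.
- stand: Fixed wooden board under the carousel: a disc 284 mm wide and 15 mm thick with a tongue 100 mm wide that reaches 235 mm from the centre on the front side; it carries the blue spoon rest. Origin on the turntable's axis, on the counter surface; its -x axis points to the front, towards the spoon rest, +z up.
- spoon_rest (a point): Centre of the blue ceramic spoon rest, a shallow dish 72 mm wide and 7 mm high fixed on the board's tongue, 191 mm from the turntable's axis; it marks the front.
- turntable (a joint): Rotation of the turntable (white disc 262 mm wide on a bearing, its top 32 mm above the counter, with six white cups) in rad, 0 at the start, growing anticlockwise from above. It turns freely either way without stops, with about 0.03 N m of friction, and stays where it is left.
- cup0 (a point): Centre of the inner floor of cup 0 of the turntable; the six cups are alike, 60 degrees apart and numbered anticlockwise from above, 95 mm from the axis. Inner width 50 mm at the floor and 57 mm at the rim, inner depth 21 mm (rim 21 mm above this point), wall 2.5 mm. A cup is empty if no jar stands in it.
- cup1 (a point): Centre of the inner floor of cup 1 of the turntable; the six cups are alike, 60 degrees apart and numbered anticlockwise from above, 95 mm from the axis. Inner width 50 mm at the floor and 57 mm at the rim, inner depth 21 mm (rim 21 mm above this point), wall 2.5 mm. A cup is empty if no jar stands in it.
- cup2 (a point): Centre of the inner floor of cup 2 of the turntable; the six cups are alike, 60 degrees apart and numbered anticlockwise from above, 95 mm from the axis. Inner width 50 mm at the floor and 57 mm at the rim, inner depth 21 mm (rim 21 mm above this point), wall 2.5 mm. A cup is empty if no jar stands in it.
- cup3 (a point): Centre of the inner floor of cup 3 of the turntable; the six cups are alike, 60 degrees apart and numbered anticlockwise from above, 95 mm from the axis. Inner width 50 mm at the floor and 57 mm at the rim, inner depth 21 mm (rim 21 mm above this point), wall 2.5 mm. A cup is empty if no jar stands in it.
- cup4 (a point): Centre of the inner floor of cup 4 of the turntable; the six cups are alike, 60 degrees apart and numbered anticlockwise from above, 95 mm from the axis. Inner width 50 mm at the floor and 57 mm at the rim, inner depth 21 mm (rim 21 mm above this point), wall 2.5 mm. A cup is empty if no jar stands in it.
- cup5 (a point): Centre of the inner floor of cup 5 of the turntable; the six cups are alike, 60 degrees apart and numbered anticlockwise from above, 95 mm from the axis. Inner width 50 mm at the floor and 57 mm at the rim, inner depth 21 mm (rim 21 mm above this point), wall 2.5 mm. A cup is empty if no jar stands in it.
- handle: Handle of the carousel, fixed to the turntable and turning with it: a steel post 14 mm wide on the axis, carrying a flat black grip. Origin on the axis at the turntable's top (32 mm above the counter), z up along the post; the grip's wide faces look along y.
- grip (a point): Centre of the black grip, on the turntable's axis, 125 mm above the counter. The grip is 56 mm long along x, 14 mm thick along y (pinch it here) and 36 mm tall; its top is 143 mm above the counter. Axes as the handle's.
- red_jar: The marked jar, standing in one of the cups: straight-sided closed amber glass jar with a paper label, a red lid, 45 mm wide, 80 mm tall over the lid, about 0.14 kg (0.11 to 0.18). Origin at its centre, half-way up; z along its axis; its yaw means nothing. Seated, its centre is 75 mm and its top 115 mm above the counter.
- jar_a: A jar standing in one of the cups: straight-sided closed amber glass jar with a paper label, a black lid, 45 mm wide, 80 mm tall over the lid, about 0.14 kg (0.11 to 0.18). Origin at its centre, half-way up; z along its axis; its yaw means nothing. Seated, its centre is 75 mm and its top 115 mm above the counter.
- jar_b: A jar standing in one of the cups: straight-sided closed amber glass jar with a paper label, a black lid, 45 mm wide, 80 mm tall over the lid, about 0.14 kg (0.11 to 0.18). Origin at its centre, half-way up; z along its axis; its yaw means nothing. Seated, its centre is 75 mm and its top 115 mm above the counter.
- jar_c: A jar standing in one of the cups: straight-sided closed amber glass jar with a paper label, a black lid, 45 mm wide, 80 mm tall over the lid, about 0.14 kg (0.11 to 0.18). Origin at its centre, half-way up; z along its axis; its yaw means nothing. Seated, its centre is 75 mm and its top 115 mm above the counter.
- spare_a: Spare jar, standing on the counter beside the carousel: straight-sided closed amber glass jar with a paper label, a black lid, 45 mm wide, 80 mm tall over the lid, about 0.14 kg (0.11 to 0.18). Origin at its centre, half-way up; z along its axis; its yaw means nothing. Seated in a cup, its centre is 75 mm above the counter.
- spare_b: Spare jar, standing on the counter beside the carousel: straight-sided closed amber glass jar with a paper label, a black lid, 45 mm wide, 80 mm tall over the lid, about 0.14 kg (0.11 to 0.18). Origin at its centre, half-way up; z along its axis; its yaw means nothing. Seated in a cup, its centre is 75 mm above the counter.
- steel_cup: Bystander: steel cup with a handle, 72 mm wide, 85 mm tall, on a cork coaster. Origin at the centre of its underside.
- syrup: Bystander: amber syrup bottle with a blue label and cap, 54 mm wide, 170 mm tall. Origin at the centre of its underside.
- tea_box: Bystander: green tea box, 60 x 130 x 75 mm, beyond the carousel. Origin at the centre of its underside.
Not all that is in view belongs to the job. Leave any purple or yellow look-alike of the jar_a alone.

How it is judged:
On the way, in this order (a step that is already met when the one before it is completed fails the run):
1. both spare jars stand on the bottom of the two empty cups ((horizontal distance between spare_a and cup0 below 0.007 m or horizontal distance between spare_a and cup1 below 0.007 m or horizontal distance between spare_a and cup2 below 0.007 m or horizontal distance between spare_a and cup3 below 0.007 m or horizontal distance between spare_a and cup4 below 0.007 m or horizontal distance between spare_a and cup5 below 0.007 m) and height (world z) of spare_a between 0.071 and 0.08 m and angle between each of spare_a, spare_b's own z axis and vertical below 0.12 rad and (horizontal distance between spare_b and cup0 below 0.007 m or horizontal distance between spare_b and cup1 below 0.007 m or horizontal distance between spare_b and cup2 below 0.007 m or horizontal distance between spare_b and cup3 below 0.007 m or horizontal distance between spare_b and cup4 below 0.007 m or horizontal distance between spare_b and cup5 below 0.007 m) and height (world z) of spare_b between 0.071 and 0.08 m), for 0.2 s.
2. the red-lidded jar is at the front and the gripper holds the handle still (x of red_jar in the frame of stand below 0 m and y of red_jar in the frame of stand between -0.017 and 0.017 m and contact force between the fingers and handle above 3 N and velocity of joint turntable between -0.06 and 0.06 rad/s), for 0.3 s.
At the end, for the whole second after the job is handed in: All six jars stand upright on the bottom of the six cups (within 7 mm and 0.12 rad); the red-lidded jar is within 17 mm (about 10 degrees) either side of the line from the axis to the spoon rest; the fingers hold the handle with over 3 N and the turntable is still (under 0.06 rad/s) (all of step 1 and all of step 2 and (horizontal distance between red_jar and cup0 below 0.007 m or horizontal distance between red_jar and cup1 below 0.007 m or horizontal distance between red_jar and cup2 below 0.007 m or horizontal distance between red_jar and cup3 below 0.007 m or horizontal distance between red_jar and cup4 below 0.007 m or horizontal distance between red_jar and cup5 below 0.007 m) and height (world z) of red_jar between 0.071 and 0.08 m and angle between each of red_jar, jar_a, jar_b, jar_c's own z axis and vertical below 0.12 rad and (horizontal distance between jar_a and cup0 below 0.007 m or horizontal distance between jar_a and cup1 below 0.007 m or horizontal distance between jar_a and cup2 below 0.007 m or horizontal distance between jar_a and cup3 below 0.007 m or horizontal distance between jar_a and cup4 below 0.007 m or horizontal distance between jar_a and cup5 below 0.007 m) and height (world z) of jar_a between 0.071 and 0.08 m and (horizontal distance between jar_b and cup0 below 0.007 m or horizontal distance between jar_b and cup1 below 0.007 m or horizontal distance between jar_b and cup2 below 0.007 m or horizontal distance between jar_b and cup3 below 0.007 m or horizontal distance between jar_b and cup4 below 0.007 m or horizontal distance between jar_b and cup5 below 0.007 m) and height (world z) of jar_b between 0.071 and 0.08 m and (horizontal distance between jar_c and cup0 below 0.007 m or horizontal distance between jar_c and cup1 below 0.007 m or horizontal distance between jar_c and cup2 below 0.007 m or horizontal distance between jar_c and cup3 below 0.007 m or horizontal distance between jar_c and cup4 below 0.007 m or horizontal distance between jar_c and cup5 below 0.007 m) and height (world z) of jar_c between 0.071 and 0.08 m); the arm keeps its last pose, push and grip.
It fails at once if a spare jar is let go more than 17 mm above the bottom of its cup ((height (world z) of spare_a above 0.092 m and contact force between the fingers and spare_a below 0.05 N) or (height (world z) of spare_b above 0.092 m and contact force between the fingers and spare_b below 0.05 N)).
It fails at once if a jar already in a cup is lifted out of it (height (world z) of any of red_jar, jar_a, jar_b, jar_c above 0.095 m).
It fails at once if the steel cup is shifted by more than 25 mm or tipped (distance of steel_cup from where it was at the start of the episode above 0.025 m or angle between steel_cup's own z axis and vertical above 0.25 rad).
It fails at once if the syrup bottle is shifted by more than 25 mm or tipped (distance of syrup from where it was at the start of the episode above 0.025 m or angle between syrup's own z axis and vertical above 0.25 rad).
It fails at once if the tea box is shifted by more than 25 mm or tipped (distance of tea_box from where it was at the start of the episode above 0.025 m or angle between tea_box's own z axis and vertical above 0.25 rad).
It also fails if it takes over 72 s, if anything falls off the work surface, if the arm or the gripper's body presses on something with over 40 N, if the wrist force passes 120 N, or if a joint passes its speed limit or range.

## Robot

A 6-joint arm with a two-finger parallel gripper is mounted at the origin on the work surface. World frame = base frame: x ahead of the robot, y to its left, z up, the work surface at z = 0. Lengths are in m, angles in rad, forces in N, time in s.
With the tool pointing down it reaches from about 0.35 to 0.975 m from the base axis. Payload 4.9 kg.
Tool frame: the origin (TCP) lies on the mounting face of the last link; the fingertips stand 173 mm ahead of it and the grasp point (between the pads) lies 155 mm ahead of it; z points along the fingers, y is the line along which they close (so a half turn about z gives the same grasp; the last joint's range is limited). The gripper opens to 85 mm and grips with 20 to 120 N. Pads are 22 mm wide; open, the fingers measure 114 mm over their backs; the gripper's body (76 mm by 85 mm) begins 54 mm behind the grasp point. The pads swing forward as they close: fully open they stand 13 mm farther back than shut.
Start: joints at [-1.425, 0.053, 1.613, -0, 1.476, -0.119], TCP at [0.164, -0.603, 0.405] pointing down, gripper open.
Joint ranges: [-3.01, 3.01], [-1.01, 2.22], [0.06, 2.58], [-1.02, 4.17], [0.09, 2.62], [-3.14, 3.14]. Speed limits (rad/s): [2.57, 2.57, 3.14, 3.14, 3.14, 3.14].

## Interface

Orientations are given as a rotation vector (axis times angle).
In Python, from station import monitor, eyes, finish_job gives the robot as it stands. The module is installed in compiled form; this text tells all that it offers.
- The arm moves only by the tool step_arm, never from a script. Its argument "commands" is a list of rows, each a list of 3 entries, a list of its own where there are three numbers: the opening in per cent of the stroke, from 0 (shut) to 100 (fully open), then the shift along the tool's x, y, z in mm, then the turn about the tool's z in degrees. In form: [[hand, [x, y, z], yaw], ...]. A call has 1 to 12 rows; each row is the pose to reach, as a shift and turn from the pose commanded when the call began, along the tool's axes at that moment; what a row does not reach only later rows make up. A row lasts 1/8 s, in which the tool goes at most 62.5 mm and 10.7 degrees, less where a joint would pass 70% of its speed; a pose out of reach is approached as far as the arm can. A call with a gripper value outside its range is refused whole. The fingers move at their own pace and stop on an object; "squeeze" is the grip in N (left out, the last holds). Time passes only in rows, so rows that repeat a pose let the fingers close. It gives the time, the measured TCP pose, the force, the opening and the grip force at its end, in the units of the state.
- monitor.get_obs(): the state, without advancing time (a new reading comes with each control period).
- eyes.get_image(name): name is "scene" or "top" or "wrist"; returns the picture (420x560x3 uint8, red, green, blue); there is no depth.
- eyes.camera_info(name): a dict with "camera_matrix" (3x3 intrinsics, pixels), "extrinsics" (4x4, takes a point from camera to world coordinates). Camera axes: x right, y down, z forward; pixel columns grow to the right and rows downward; lengths in m; the calibration is good to about 2 mm. A picture is of the moment at which its call begins: read the wrist's pose just before it. camera_info takes no time and is no camera call; for the wrist camera it gives the pose at the moment of the call.
- finish_job(): hands the job in; it is judged then, once.
The state is a dict: "t": time; "q": joint angles; "dq": joint speeds; "effort": joint torques, N m; "tool_pos": TCP position; "tool_rot": TCP orientation; "contact_force": force on the tool from outside, world axes, zero at the start; "wrist_torque": the same for the moment, N m; "opening": finger opening in m; "grip_force": force on a finger pad.
Only numpy, scipy, OpenCV 4.12 (cv2) and the standard library are available. Lean on these libraries where they do the work, as an engineer would, in place of code of your own. Each camera call takes 0.05 s, during which the arm holds its last target. There are 200 camera calls.

## Working session

There is one attempt and no reset: what is moved stays moved. The work goes in short steps, Python scripts to look and compute and a tool call to move; the robot and the scene stay as the last step left them, time stands still between calls to the robot, and variables do not carry over. Pictures are saved under pics/ and viewed, at most 10 in all, crops included, and the job is handed in when it is done.

Besides the shell and the picture viewer there is one more tool, called after "Emit:" as a command line: name --argument value ..., lists and objects as JSON in quotes. step_arm: Moves the arm, as the interface text tells. Its arguments: {"type":"object","properties":{"commands":{"type":"array"},"squeeze":{"type":"number"}},"required":["commands"]}

```bash
mkdir -p pics; python3 - <<'E'
from station import monitor, eyes
import cv2
o=monitor.get_obs();print({k:o[k] for k in('t','q','tool_pos','tool_rot','opening')})
for n in('scene','top'):
    cv2.imwrite(f'pics/{n}0.png',eyes.get_image(n)[:,:,::-1]);c=eyes.camera_info(n);print(n,c)
E
```

```text
{'t': 0.0, 'q': array([-1.42497693e+00,  5.33185453e-02,  1.61431197e+00, -3.69724437e-05,
        1.47599784e+00, -1.19030389e-01]), 'tool_pos': array([ 0.16354001, -0.60293443,  0.40347568]), 'tool_rot': array([-3.11206890e+00, -4.14547011e-01,  1.00569592e-04]), 'opening': 0.08557302146293226}
scene {'camera_matrix': array([[475.18628362,   0.        , 282.37810638],
       [  0.        , 475.18628362, 208.43734777],
       [  0.        ,   0.        ,   1.        ]]), 'extrinsics': array([[-0.77966338,  0.38869727, -0.49095768,  1.21593148],
       [ 0.6261957 ,  0.48146252, -0.61324774,  0.71402015],
       [-0.00199   , -0.78556239, -0.61877926,  0.88825885],
       [ 0.        ,  0.        ,  0.        ,  1.        ]])}
top {'camera_matrix': array([[432.71676766,   0.        , 278.30949898],
       [  0.        , 432.71676766, 203.93049808],
       [  0.        ,   0.        ,   1.        ]]), 'extrinsics': array([[-9.99873970e-03, -9.91910516e-01,  1.26544670e-01,
         4.39232417e-01],
       [-9.99949437e-01,  1.00539338e-02, -2.02549181e-04,
        -4.34368108e-02],
       [-1.07136106e-03, -1.26540297e-01, -9.91960889e-01,
         1.30164358e+00],
       [ 0.00000000e+00,  0.00000000e+00,  0.00000000e+00,
         1.00000000e+00]])}
```

View pics/top0.png

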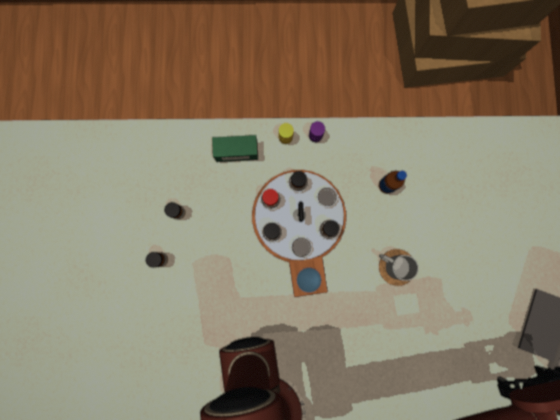

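View pics/scene0.png

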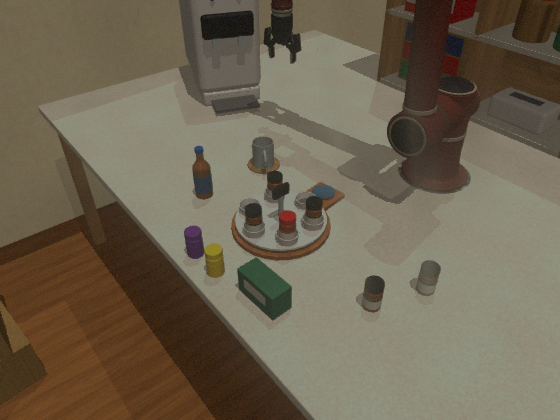

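The top view shows the carousel at about (299,215), with the red lid at (271,198) and empty cups at (327,197) and (301,247). The spares are at (174,210) and (156,259), and the spoon rest is at (309,280). In the scene view the grip is at (281,190). I'll enlarge the carousel and spares.

```bash
python3 - <<'E'
import cv2,numpy as np
im=cv2.imread('pics/top0.png')
a=cv2.resize(im[162:302,248:352],None,fx=4,fy=4,interpolation=cv2.INTER_CUBIC)
b=cv2.resize(im[192:277,138:198],None,fx=6,fy=6,interpolation=cv2.INTER_CUBIC)
o=np.zeros((560,780,3),np.uint8);o[:560,:416]=a;o[:510,420:780]=b
o=np.clip(o*1.4,0,255).astype(np.uint8)
cv2.imwrite('pics/crop0.png',o)
E
cat > h.py <<'E'
import numpy as np
from station import monitor, eyes
def ray(name,u,v,z,c=None):
    c=c or eyes.camera_info(name);K,E=c['camera_matrix'],c['extrinsics']
    d=E[:3,:3]@np.linalg.solve(K,[u,v,1]);o=E[:3,3];return (o+d*(z-o[2])/d[2])[:2]
def pix(name,p,c=None):
    c=c or eyes.camera_info(name);K,E=c['camera_matrix'],c['extrinsics']
    q=K@(E[:3,:3].T@(np.array(p)-E[:3,3]));return q[:2]/q[2]
E
```

```text
(no output)
```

View pics/crop0.png

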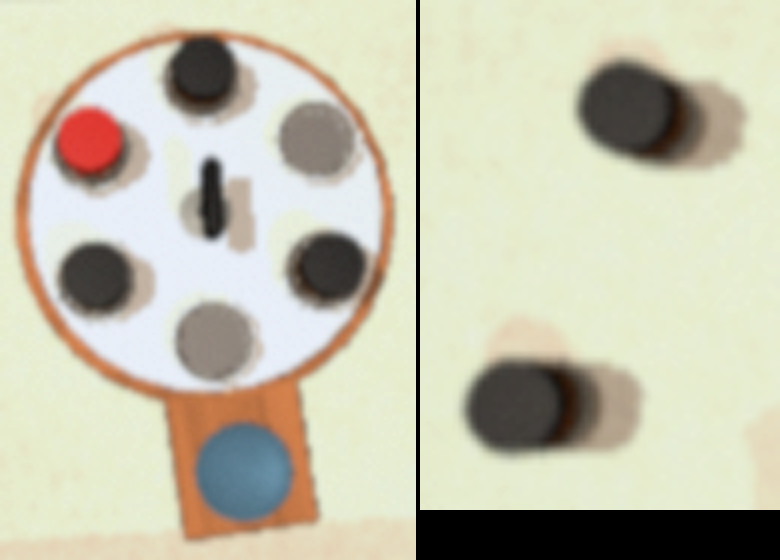

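In the crop, the red lid is at (89,140), the black lids at (203,68), (330,264) and (96,277), and the empty rims at (317,139) and (214,341). The grip is at (212,198), the rest at (244,472), and the spare lids at (628,108) and (514,405).

```bash
python3 - <<'E'
from h import *
from scipy.optimize import least_squares
from scipy.spatial.transform import Rotation as R
c=eyes.camera_info('top')
A=lambda u,v,z:ray('top',(u+.5)/4-.5+248,(v+.5)/4-.5+162,z,c)
B=lambda u,v,z:ray('top',(u-420+.5)/6-.5+138,(v+.5)/6-.5+192,z,c)
P={'red':A(89,140,.115),'k1':A(203,68,.115),'k2':A(330,264,.115),'k3':A(96,277,.115),'e1':A(317,139,.056),'e2':A(214,341,.056)}
g=A(212,198,.143);s=A(244,472,.02);sa=B(628,108,.08);sb=B(514,405,.08)
for k,v in P.items():print(k,v.round(4))
print('grip',g,'rest',s,'spA',sa,'spB',sb, 'rim',A(205,212,.015))
pts=[('red',0),('k1',-1),('e1',-2),('k2',-3),('e2',-4),('k3',-5)]
f=lambda p:np.concatenate([P[n]-p[:2]-.095*np.array([np.cos(p[2]+k*np.pi/3),np.sin(p[2]+k*np.pi/3)]) for n,k in pts])
r=least_squares(f,[*g,1.]);print('fit',r.x,np.degrees(r.x[2]),(r.fun*1000).round(1))
C=r.x[:2];d=s-C
print('front dir deg',np.degrees(np.arctan2(d[1],d[0])),'dist',np.linalg.norm(d))
for n,k in pts: print(n,(C+.095*np.array([np.cos(r.x[2]+k*np.pi/3),np.sin(r.x[2]+k*np.pi/3)])).round(4))
o=monitor.get_obs();print(R.from_rotvec(o['tool_rot']).as_matrix().round(3))
E
```

```text
red [ 0.6113 -0.0205]
k1 [ 0.6611 -0.1003]
k2 [ 0.5236 -0.1853]
k3 [ 0.5163 -0.0246]
e1 [ 0.6189 -0.1851]
e2 [ 0.4734 -0.1078]
grip [ 0.56689762 -0.10358048] rest [ 0.37899112 -0.13000114] spA [0.58193763 0.25789106] spB [0.44287917 0.30819505] rim [ 0.57053524 -0.10482263]
fit [ 0.56742279 -0.10393422  1.08715002] 62.289108055635985 [-0.3 -0.7 -1.3 -0.1  0.7 -0.9  0.4  2.8  0.9 -0.1 -0.4 -1. ]
front dir deg -172.12390824530365 dist 0.1902261235721724
red [ 0.6116 -0.0198]
k1 [ 0.6623 -0.1001]
e1 [ 0.6182 -0.1842]
k2 [ 0.5232 -0.188 ]
e2 [ 0.4725 -0.1077]
k3 [ 0.5167 -0.0236]
[[ 0.965  0.262 -0.   ]
 [ 0.262 -0.965  0.002]
 [ 0.    -0.002 -1.   ]]
```

```bash
cat >> h.py <<'E'
from scipy.spatial.transform import Rotation as R
def go(*p):
    o=monitor.get_obs();M=R.from_rotvec(o['tool_rot']).as_matrix()
    print('t',o['t'],'pos',o['tool_pos'].round(4),'yaw',np.degrees(np.arctan2(M[1,0],M[0,0])).round(2),'F',o['contact_force'].round(1),'open',round(o['opening'],4),'grip',round(o['grip_force'],1),'q6',o['q'][5].round(2))
    for x in p: print('shift mm',((M.T@(np.array(x)-o['tool_pos']))*1000).round(1))
E
python3 -c "
from h import *
go([.582,.258,.40],[.582,.258,.30])"
```

```text
t 0.1 pos [ 0.1635 -0.603   0.4036] yaw 15.17 F [0.5 0.3 0.4] open 0.0854 grip 0.0 q6 -0.12
shift mm [ 629.2 -721.4    5.1]
shift mm [ 629.2 -721.3  105. ]
```

Emit:
step_arm --commands '[[100,[629,-721,5],0],[100,[629,-721,5],0],[100,[629,-721,5],0],[100,[629,-721,5],0],[100,[629,-721,5],0],[100,[629,-721,5],0],[100,[629,-721,5],0],[100,[629,-721,5],0],[100,[629,-721,5],0],[100,[629,-721,5],0],[100,[629,-721,5],0],[100,[629,-721,5],0]]' --squeeze 30

```text
t: 1.6
tool_pos: [0.4918, 0.0735, 0.4005]
tool_rot: [3.114, 0.415, 0.0]
contact_force: [1.6, -1.2, 0.5]
opening: 0.085
grip_force: 0.0
```

```bash
python3 -c "
from h import *
go([.582,.258,.40],[.582,.258,.30])"
```

```text
t 1.6 pos [0.4918 0.0735 0.4005] yaw 15.2 F [ 1.6 -1.2  0.5] open 0.085 grip 0.0 q6 1.3
shift mm [ 135.4 -154.4    0.5]
shift mm [ 135.4 -154.4  100.5]
```

Emit:
step_arm --commands '[[100,[135,-154,0],0],[100,[135,-154,0],0],[100,[135,-154,0],0],[100,[135,-154,50],0],[100,[135,-154,100],0],[100,[135,-154,100],0],[100,[135,-154,100],0]]'

```text
t: 2.48
tool_pos: [0.582, 0.2552, 0.3025]
tool_rot: [-3.114, -0.414, -0.003]
contact_force: [0.7, 0.5, 0.3]
opening: 0.0852
grip_force: 0.0
```

```bash
python3 -c "
from h import *
import cv2
go([.582,.258,.21])
c=eyes.camera_info('wrist')
cv2.imwrite('pics/w1.png',eyes.get_image('wrist')[:,:,::-1])
print(c['extrinsics'].round(3),c['camera_matrix'].round(1),pix('wrist',[.582,.258,.08],c))"
```

```text
t 2.475 pos [0.582  0.2552 0.3025] yaw 15.15 F [0.7 0.5 0.3] open 0.0852 grip 0.0 q6 1.6
shift mm [ 0.6 -2.7 92.5]
[[ 0.263 -0.914 -0.309  0.664]
 [-0.965 -0.249 -0.085  0.277]
 [ 0.     0.321 -0.947  0.273]
 [ 0.     0.     0.     1.   ]] [[338.1   0.  279.1]
 [  0.  338.1 210.9]
 [  0.    0.    1. ]] [274.10510253 239.26445759]
```

View pics/w1.png

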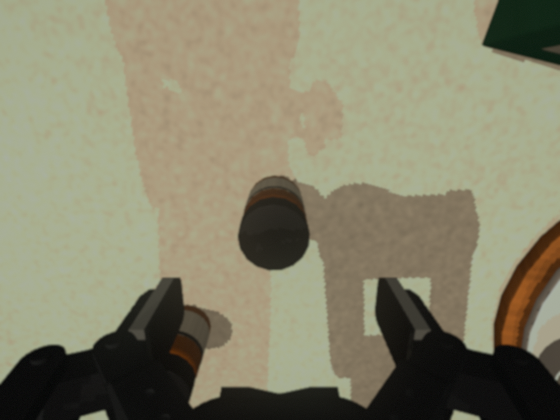

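The wrist view shows the spare lid centred at about (274,236), against a predicted (274,239), so the estimate is within 2 mm. Next I descend and grip.

Emit:
step_arm --commands '[[100,[2,-3,50],0],[100,[2,-3,85],0],[100,[2,-3,92],0],[100,[2,-3,92],0],[0,[2,-3,92],0],[0,[2,-3,92],0],[0,[2,-3,92],0],[0,[2,-3,92],0],[0,[2,-3,92],0],[0,[2,-3,92],0]]' --squeeze 30

```text
t: 3.78
tool_pos: [0.5833, 0.2589, 0.2106]
tool_rot: [-3.114, -0.415, -0.004]
contact_force: [-1.5, -0.2, 6.2]
opening: 0.0446
grip_force: 30.4
```

```bash
python3 -c "
from h import *
go([.6182,-.1842,.36],[.582,.258,.36])"
```

```text
t 3.775 pos [0.5833 0.2589 0.2106] yaw 15.18 F [-1.5 -0.2  6.2] open 0.0446 grip 30.4 q6 1.61
shift mm [ -82.   436.8 -149.6]
shift mm [  -1.2    0.6 -149.5]
```

Emit:
step_arm --commands '[[0,[0,0,-30],0],[0,[0,0,-80],0],[0,[0,0,-130],0],[0,[-5,40,-160],0],[0,[-17,90,-160],0],[0,[-26,140,-160],0],[0,[-36,190,-160],0],[0,[-45,240,-160],0],[0,[-55,290,-160],0],[0,[-64,340,-160],0],[0,[-73,390,-160],0],[0,[-82,437,-160],0]]' --squeeze 40

```text
t: 5.28
tool_pos: [0.6176, -0.1862, 0.368]
tool_rot: [-3.114, -0.414, 0.001]
contact_force: [0.7, 0.8, -1.3]
opening: 0.0443
grip_force: 41.2
```

Emit:
step_arm --commands '[[0,[0,0,0],0],[0,[0,0,0],0]]'

```text
t: 5.52
tool_pos: [0.6177, -0.1843, 0.368]
tool_rot: [-3.113, -0.414, 0.002]
contact_force: [-0.1, 0.9, -1.7]
opening: 0.0441
grip_force: 41.5
```

```bash
python3 -c "
from h import *
import cv2
go([.6182,-.1842,.26],[.6182,-.1842,.246])
c=eyes.camera_info('wrist')
cv2.imwrite('pics/w2.png',eyes.get_image('wrist')[:,:,::-1])
print(pix('wrist',[.6182,-.1842,.056],c),[pix('wrist',p+[.115],c).round(0) for p in([.6623,-.1001],[.5232,-.188])])"
```

```text
t 5.525 pos [ 0.6177 -0.1843  0.368 ] yaw 15.16 F [-0.1  0.9 -1.7] open 0.0441 grip 41.5 q6 0.9
shift mm [  0.6   0.2 108. ]
shift mm [  0.7   0.2 122. ]
[279.10472861 197.39653053] [array([171., 127.]), array([252., 330.])]
```

View pics/w2.png

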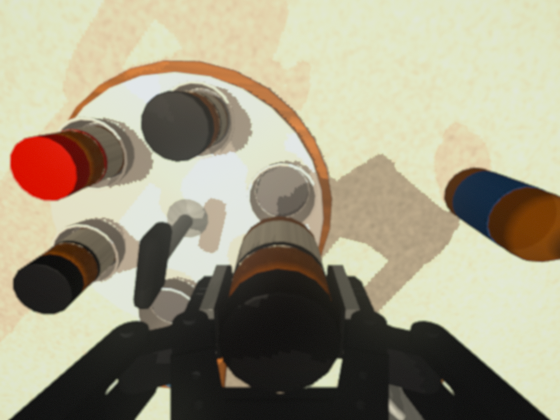

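```bash
python3 -c "
from h import *
print('e1',ray('wrist',282,193,.056),'k1',ray('wrist',177,125,.115),'red',ray('wrist',46,167,.115),'k3',ray('wrist',45,285,.115))
print(pix('wrist',[.6177,-.1843,.158]))
c=[.6177,-.1843,.158];
for a in range(0,360,45):print(a,pix('wrist',[c[0]+.0225*np.cos(np.radians(a)),c[1]+.0225*np.sin(np.radians(a)),.158]).round(0))"
```

```text
e1 [ 0.62280766 -0.1850688 ] k1 [ 0.66474041 -0.10293401] red [ 0.61446822 -0.02293207] k3 [ 0.52185748 -0.02661881]
[279.65284372 248.26393712]
0 [290. 213.]
45 [260. 217.]
90 [242. 239.]
135 [247. 265.]
180 [270. 281.]
225 [298. 278.]
270 [316. 257.]
315 [314. 231.]
```

In the wrist view the empty cup's rim is at about (282,193), the held jar is upright, and the carousel's offset is only about 2–3 mm. I'll split the difference and lower the jar.

Emit:
step_arm --commands '[[0,[2,2,40],0],[0,[2,2,80],0],[0,[2,2,95],0],[0,[2,2,102],0],[0,[2,2,106],0],[0,[2,2,110],0],[0,[2,2,110],0]]'

```text
t: 6.45
tool_pos: [0.6205, -0.1861, 0.2594]
tool_rot: [3.114, 0.415, 0.001]
contact_force: [0.1, 0.1, -1.5]
opening: 0.0443
grip_force: 41.4
```

```bash
python3 -c "
from h import *
go([.620,-.1855,.246])"
```

```text
t 6.45 pos [ 0.6205 -0.1861  0.2594] yaw 15.17 F [ 0.1  0.1 -1.5] open 0.0443 grip 41.4 q6 0.9
shift mm [-0.4 -0.7 13.4]
```

No contact so far, and the bottom is below the rim. I'll continue to the floor.

Emit:
step_arm --commands '[[0,[0,0,4],0],[0,[0,0,8],0],[0,[0,0,11],0],[0,[0,0,13],0],[0,[0,0,14],0],[0,[0,0,14],0]]'

```text
t: 7.2
tool_pos: [0.6206, -0.1858, 0.2456]
tool_rot: [-3.114, -0.415, -0.001]
contact_force: [-2.0, 3.4, 4.1]
opening: 0.0444
grip_force: 41.8
```

Emit:
step_arm --commands '[[60,[0,0,0],0],[70,[0,0,0],0],[75,[0,0,0],0],[75,[0,0,0],0],[75,[0,0,-30],0],[75,[0,0,-80],0],[75,[0,0,-130],0],[75,[0,0,-150],0]]'

```text
t: 8.2
tool_pos: [0.6208, -0.1862, 0.3992]
tool_rot: [3.111, 0.414, 0.009]
contact_force: [-0.3, -0.8, -0.6]
opening: 0.0642
grip_force: 0.0
```

```bash
python3 -c "
from h import *
import cv2
go([.443,.308,.34],[.443,.308,.21])
im=eyes.get_image('top')[162:302,140:352,::-1]
cv2.imwrite('pics/top1.png',cv2.resize(im,None,fx=3.5,fy=3.5,interpolation=cv2.INTER_CUBIC))"
```

```text
t 8.2 pos [ 0.6208 -0.1862  0.3992] yaw 15.17 F [-0.3 -0.8 -0.6] open 0.0642 grip 0.0 q6 0.9
shift mm [ -42.6 -523.8   56.9]
shift mm [ -43.3 -524.3  186.9]
```

View pics/top1.png

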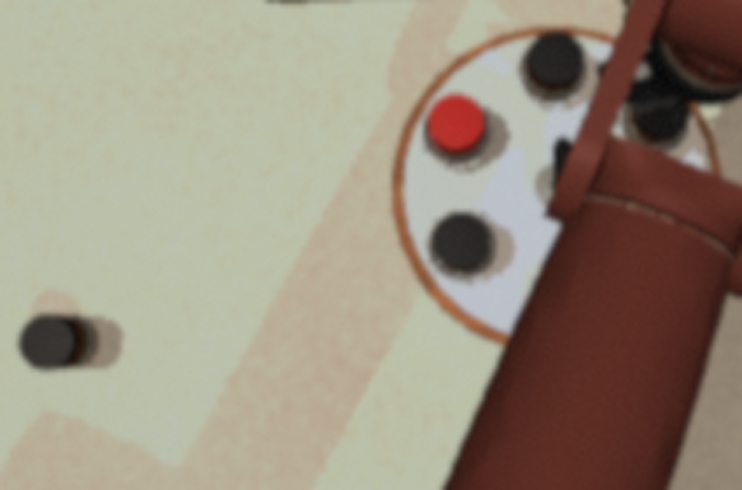

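The jar stands in its cup at crop (660,118). The red lid at (456,122) matches its earlier pixel, so the turntable hasn't moved. On to the second spare.

Emit:
step_arm --commands '[[100,[-5,-60,0],0],[100,[-10,-120,0],0],[100,[-15,-180,0],0],[100,[-20,-240,0],0],[100,[-25,-300,0],0],[100,[-30,-360,0],0],[100,[-34,-420,10],0],[100,[-39,-480,30],0],[100,[-43,-524,57],0],[100,[-43,-524,100],0],[100,[-43,-524,100],0],[100,[-43,-524,100],0]]'

```text
t: 9.75
tool_pos: [0.442, 0.3082, 0.295]
tool_rot: [3.114, 0.414, -0.0]
contact_force: [-0.1, -1.1, 1.4]
opening: 0.0853
grip_force: 0.0
```

```bash
python3 -c "
from h import *
go([.443,.308,.21])
c=eyes.camera_info('wrist');im=eyes.get_image('wrist')
print(pix('wrist',[.443,.308,.08],c))
import cv2
g=cv2.cvtColor(im,cv2.COLOR_RGB2GRAY)
u,v=pix('wrist',[.443,.308,.08],c).astype(int)
print('row',g[v,u-60:u+60:5]);print('col',g[v-60:v+60:5,u])"
```

```text
t 9.75 pos [0.442  0.3082 0.295 ] yaw 15.13 F [-0.1 -1.1  1.4] open 0.0853 grip 0.0 q6 1.78
shift mm [ 0.9  0.5 85. ]
[279.18363981 243.28705606]
row [153 153 153 149 151  44  38  36  35  32  32  32  33  33  30  30  30  30
  31  33 112 117 116 118]
col [ 82  81  57  46  38  33  40  39  38  37  31  30  33  30  33  33  34  36
  37 120 156 158 155 154]
```

The lid is centred to within about 1 px sideways, so I grip it.

Emit:
step_arm --commands '[[100,[2,1,45],0],[100,[2,1,78],0],[100,[2,1,85],0],[100,[2,1,85],0],[0,[2,1,85],0],[0,[2,1,85],0],[0,[2,1,85],0],[0,[2,1,85],0],[0,[2,1,85],0],[0,[2,1,85],0]]'

```text
t: 11.05
tool_pos: [0.4445, 0.3085, 0.2113]
tool_rot: [-3.113, -0.415, -0.003]
contact_force: [-0.5, -0.8, 6.6]
opening: 0.0442
grip_force: 40.5
```

```bash
python3 -c "
from h import *
go([.4742,-.109,.36])"
```

```text
t 11.05 pos [0.4445 0.3085 0.2113] yaw 15.18 F [-0.5 -0.8  6.6] open 0.0442 grip 40.5 q6 1.78
shift mm [ -80.3  410.6 -149. ]
```

Emit:
step_arm --commands '[[0,[0,0,-30],0],[0,[0,0,-80],0],[0,[0,0,-130],0],[0,[-10,50,-155],0],[0,[-20,100,-155],0],[0,[-29,150,-155],0],[0,[-39,200,-155],0],[0,[-49,250,-155],0],[0,[-59,300,-155],0],[0,[-68,350,-155],0],[0,[-76,390,-155],0],[0,[-80,411,-155],0]]'

```text
t: 12.55
tool_pos: [0.4738, -0.1114, 0.3641]
tool_rot: [-3.114, -0.411, 0.002]
contact_force: [-0.6, -0.6, -0.7]
opening: 0.044
grip_force: 41.8
```

Emit:
step_arm --commands '[[0,[0,0,0],0],[0,[0,0,0],0]]'

```text
t: 12.8
tool_pos: [0.474, -0.109, 0.3642]
tool_rot: [-3.113, -0.415, 0.001]
contact_force: [0.0, 0.4, -1.9]
opening: 0.0439
grip_force: 41.8
```

```bash
python3 -c "
from h import *
import cv2
go([.4737,-.1087,.26])
c=eyes.camera_info('wrist')
cv2.imwrite('pics/w3.png',eyes.get_image('wrist')[:,:,::-1])
print(pix('wrist',[.4725,-.1077,.056],c),[pix('wrist',p+[.115],c).round(0) for p in([.5232,-.188],[.5167,-.0236])])"
```

```text
t 12.8 pos [ 0.474  -0.109   0.3642] yaw 15.19 F [ 0.   0.4 -1.9] open 0.0439 grip 41.8 q6 0.93
shift mm [ -0.2  -0.3 104.2]
[277.0549627  200.61805579] [array([412., 187.]), array([167., 130.])]
```

View pics/w3.png

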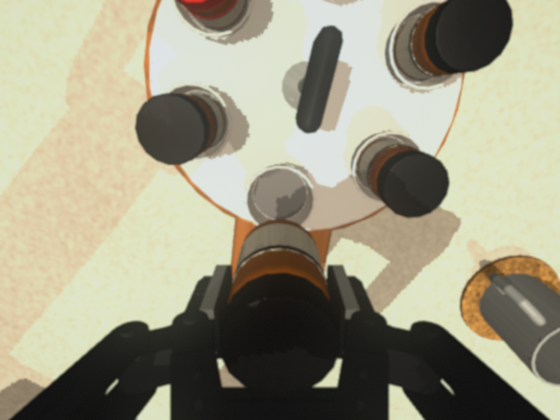

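The cup rim is at about (281,196) with the same small bias as before, and the neighbouring jars and the handle (320,80) are clear. I lower the jar.

Emit:
step_arm --commands '[[0,[0,0,40],0],[0,[0,0,80],0],[0,[0,0,95],0],[0,[0,0,102],0],[0,[0,0,106],0],[0,[0,0,110],0],[0,[0,0,113],0],[0,[0,0,116],0],[0,[0,0,118],0],[0,[0,0,119],0],[0,[0,0,119],0]]'

```text
t: 14.22
tool_pos: [0.4744, -0.1097, 0.2464]
tool_rot: [3.114, 0.415, 0.0]
contact_force: [-1.4, -0.1, 3.5]
opening: 0.0445
grip_force: 42.0
```

Emit:
step_arm --commands '[[60,[0,0,0],0],[70,[0,0,0],0],[75,[0,0,0],0],[75,[0,0,0],0],[75,[0,0,-30],0],[75,[0,0,-80],0],[75,[0,0,-130],0],[75,[0,0,-150],0],[75,[0,0,-150],0]]'

```text
t: 15.35
tool_pos: [0.4745, -0.1096, 0.397]
tool_rot: [3.113, 0.415, 0.004]
contact_force: [-0.3, -0.2, -0.3]
opening: 0.0642
grip_force: 0.0
```

```bash
python3 -c "
from h import *
import cv2
go([.568,-.1043,.40],[.568,-.1043,.282])
im=eyes.get_image('wrist')[:,:,::-1]
cv2.imwrite('pics/w4.png',im)
print(ray('wrist',320,80,.143))"
```

```text
t 15.35 pos [ 0.4745 -0.1096  0.397 ] yaw 15.17 F [-0.3 -0.2 -0.3] open 0.0642 grip 0.0 q6 0.93
shift mm [91.7 19.4 -2.8]
shift mm [ 91.4  19.2 115.2]
[ 0.57115121 -0.10929895]
```

View pics/w4.png

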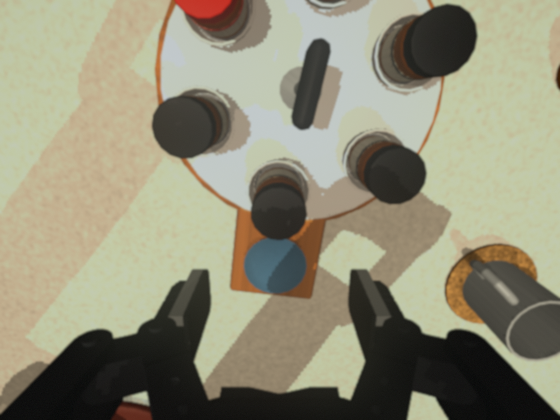

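Both spares look seated, the second with its lid at (278,210). The grip runs from (319,42) to (302,126), and the spoon rest is at (275,264).

```bash
python3 -c "
from h import *
a,b=ray('wrist',319,44,.143),ray('wrist',302,124,.143);d=a-b
r=ray('wrist',275,264,.02);g=ray('wrist',310.5,84,.143)
print('grip',g,np.degrees(np.arctan2(d[1],d[0])),'rest',r,'front',np.degrees(np.arctan2(*(r-g)[::-1])))
print('e2lid',ray('wrist',278,211,.115),'k2',ray('wrist',396,175,.115),'k3',ray('wrist',183,127,.115))"
```

```text
grip [ 0.56741451 -0.10434594] 4.137388207507463 rest [ 0.37907244 -0.13081918] front -171.9989592186055
e2lid [ 0.47307829 -0.1091482 ] k2 [ 0.5242861  -0.18756236] k3 [ 0.51682241 -0.02621964]
```

Emit:
step_arm --commands '[[65,[45,9,0],6],[65,[92,19,0],12],[65,[92,19,20],12],[65,[92,19,60],12],[65,[92,19,90],12],[65,[92,19,110],12],[65,[92,19,115],12],[65,[92,19,115],12]]'

```text
t: 16.4
tool_pos: [0.5679, -0.1039, 0.2809]
tool_rot: [3.14, 0.087, 0.0]
contact_force: [0.5, -0.3, -0.4]
opening: 0.0555
grip_force: 0.0
```

```bash
python3 -c "
from h import *
go([.5674,-.1042,.282])"
```

```text
t 16.4 pos [ 0.5679 -0.1039  0.2809] yaw 3.17 F [ 0.5 -0.3 -0.4] open 0.0555 grip 0.0 q6 1.21
shift mm [-0.5  0.3 -1.1]
```

Emit:
step_arm --commands '[[0,[0,0,0],0],[0,[0,0,0],0],[0,[0,0,0],0],[0,[0,0,0],0],[0,[0,0,0],0],[0,[0,0,0],0],[0,[0,0,0],0]]' --squeeze 30

```text
t: 17.27
tool_pos: [0.5685, -0.1052, 0.2823]
tool_rot: [3.136, 0.086, 0.004]
contact_force: [0.6, -6.9, 1.4]
opening: 0.0135
grip_force: 30.5
```

Emit:
step_arm --commands '[[0,[0,1,0],-1],[0,[0,1,0],-4],[0,[0,1,0],-8],[0,[0,1,0],-13],[0,[0,1,0],-19],[0,[0,1,0],-25],[0,[0,1,0],-31],[0,[0,1,0],-37],[0,[0,1,0],-43],[0,[0,1,0],-49],[0,[0,1,0],-55],[0,[0,1,0],-60]]'

```text
t: 18.77
tool_pos: [0.5679, -0.1042, 0.2823]
tool_rot: [-2.672, -1.649, 0.001]
contact_force: [-6.5, 2.2, 7.4]
opening: 0.0135
grip_force: 31.6
```

Emit:
step_arm --commands '[[0,[0,0,0],-6],[0,[0,0,0],-12],[0,[0,0,0],-18],[0,[0,0,0],-24],[0,[0,0,0],-30],[0,[0,0,0],-36],[0,[0,0,0],-42],[0,[0,0,0],-48],[0,[0,0,0],-54],[0,[0,0,0],-59],[0,[0,0,0],-63],[0,[0,0,0],-65]]'

```text
t: 20.27
tool_pos: [0.5667, -0.1045, 0.2822]
tool_rot: [-1.367, -2.82, 0.004]
contact_force: [-18.1, 1.3, 13.9]
opening: 0.0139
grip_force: 32.4
```

Emit:
step_arm --commands '[[0,[0,0,0],0],[0,[0,0,0],0],[0,[0,0,0],0]]'

```text
t: 20.65
tool_pos: [0.5667, -0.1044, 0.2822]
tool_rot: [-1.368, -2.819, 0.004]
contact_force: [-17.4, 2.1, 13.8]
opening: 0.0137
grip_force: 32.4
```

```bash
python3 -c "
from h import *
import cv2
go()
for n in('scene','wrist'): cv2.imwrite(f'pics/{n}5.png',eyes.get_image(n)[:,:,::-1])
t=eyes.get_image('top')[:,:,::-1]
a=cv2.resize(t[162:302,248:352],None,fx=4,fy=4,interpolation=cv2.INTER_CUBIC)
w=cv2.resize(cv2.imread('pics/scene5.png')[140:280,190:370],(380,296))
w2=cv2.resize(cv2.imread('pics/wrist5.png'),(352,264))
import numpy as np
o=np.zeros((560,796,3),np.uint8);o[:,:416]=a;o[:296,416:796]=w;o[296:,416:768]=w2
cv2.imwrite('pics/fin.png',o)"
```

```text
t 20.65 pos [ 0.5667 -0.1044  0.2822] yaw 128.21 F [-17.4   2.1  13.8] open 0.0137 grip 32.4 q6 -0.98
```

View pics/fin.png

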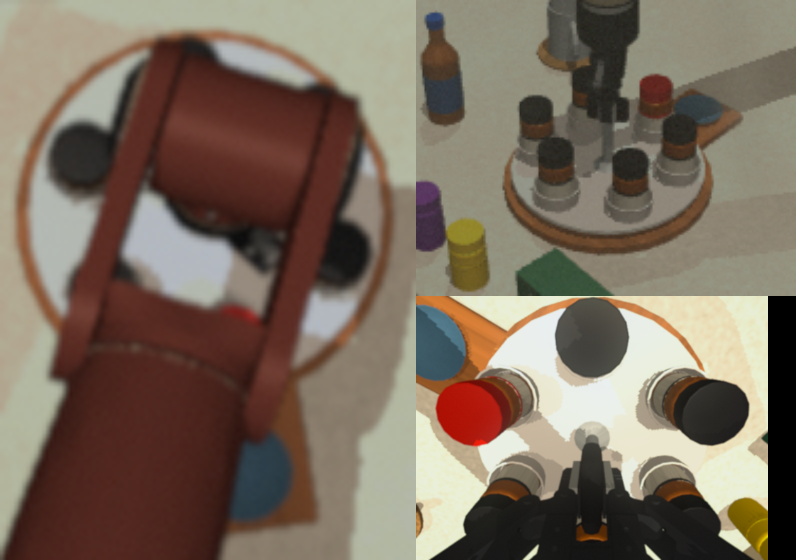

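All six jars stand in their cups, and the grip is held. The red lid is at wrist pixel about (88,185), so I check it numerically.

```bash
python3 -c "
from h import *
import cv2
w=cv2.imread('pics/wrist5.png').astype(int);m=((w[:,:,2]>140)&(w[:,:,1]<60)).astype(np.uint8)
(u,v),r=cv2.minEnclosingCircle(np.argwhere(m)[:,::-1].astype(np.float32));print(u,v,r)
red=ray('wrist',u,v,.115);d=red-[.5674,-.1042];e=np.radians(-172.05)
print(red,'radius',np.linalg.norm(d),'lateral mm',1000*(np.cos(e)*d[1]-np.sin(e)*d[0]));go()"
```

```text
94.89456176757812 173.61354064941406 63.94157791137695
[ 0.47423773 -0.11052587] radius 0.09337679272394493 lateral mm -6.620093820930962
t 20.8 pos [ 0.5667 -0.1045  0.2823] yaw 128.21 F [-16.2   0.7  14. ] open 0.0137 grip 32.4 q6 -0.98
```

```bash
python3 -c "
from h import *
import cv2
w=cv2.imread('pics/wrist5.png').astype(int);m=((w[:,:,2]>140)&(w[:,:,1]<60)).astype(np.uint8)
k=max(cv2.findContours(m,0,1)[0],key=cv2.contourArea);(u,v),ax,_=cv2.fitEllipse(k);print(u,v,ax)
red=ray('wrist',u,v,.115);d=red-[.5674,-.1042];e=np.radians(-172.05)
print(red,'radius',np.linalg.norm(d),'lateral mm',1000*(np.cos(e)*d[1]-np.sin(e)*d[0]))
from station import finish_job
if abs(1000*(np.cos(e)*d[1]-np.sin(e)*d[0]))<8: print(finish_job())"
```

```text
84.01677703857422 187.2286376953125 (91.06719207763672, 110.46453857421875)
[ 0.47345616 -0.11861173] radius 0.09504284769270799 lateral mm 1.2799550993354054
the job is handed in; nothing more can be done
None
```

I handed the job in at about 21 s: both spare jars are seated in the two empty cups, the red-lidded jar is about 1 mm off the line to the spoon rest, and the gripper is still closed on the handle with about 32 N (the hand-in gave no verdict).

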